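# Flip the joint gauge against the bench stop

## Task

The trowel-shaped gauge lies on the bench with its marked face down: turn it over without picking it up. Push it along the bench by its upturned tongue until the square end butts against the wooden stop, then keep pushing the tongue forward and up so that the gauge tips up on that end and flips over onto the stop, and leave it lying there marked face up. Leave the other loose things where they are.

Things in the scene. Friction and masses are not known exactly. Their poses are not given: they have to be found in the camera images.
- gauge: flat yellow plastic gauge, 100-210 g: blade 80 (x) x 90 (y) x 8 mm, flat on the bench. From its -x edge a tongue 56 mm wide, 8 thick, rises at 37 deg to a round bead along y, 12 mm diameter, 64 long. The +x end is square. Origin: centre of the blade's underside; z is up at the start, out of the plain face; black lines mark the underside. Slides freely; 1-3 N tip it.
- gauge_foot (a point): middle of the bottom edge of the gauge's square end, 40 mm in +x of the gauge's origin; this end goes against the stop
- gauge_bead (a point): centre of the round bead at the end of the tongue, 65 mm in -x and 25 mm in +z of the gauge's origin; the outermost point of the tongue lies 6 mm further in -x
- stop: pale wooden batten fixed to the bench, 220 mm long (its y), 45 deep (its x), 24 high, flat top. Origin: foot of the middle of the face that looks at the gauge, at bench height; x points level into the stop, away from the gauge, so the gauge is pushed along +x; z up. The bench beyond it is free for 70 mm; then a fixed brick, 65 high.
- wedge: bystander: black steel wedge, 110 x 35 mm, 30 mm high at its thick end, on the bench to the left of the gauge (+y); origin at the centre of its underside; leave it
- meter: bystander: chrome moisture meter, 120 x 46 x 26 mm with two short pins, lying to the right of the gauge (-y); origin at the centre of its underside; leave it
- brush: bystander: hand brush lying to the right; leave it
- core: bystander: upright concrete cylinder, 50 mm in diameter, 70 mm high, to the left; origin at the centre of its underside; leave it
Things that resemble listed ones, but are neither listed nor needed, are in the scene too. Of the things that look like the gauge, take the one that is farthest to the robot's left at the start. Leave any turquoise look-alike of the stop alone.

How it is judged:
By the outcome, as a careful person would: the job done as asked, in the order asked, and still so for the second after the job is handed in, with the robot touching nothing.
It also fails if it takes over 56 s, if anything falls off the work surface, if the arm or the gripper's body presses on something with over 40 N, if the wrist force passes 120 N, or if a joint passes its speed limit or range.

## Robot

A 6-joint arm with a two-finger parallel gripper is mounted at the origin on the work surface. World frame = base frame: x ahead of the robot, y to its left, z up, the work surface at z = 0. Lengths are in m, angles in rad, forces in N, time in s.
With the tool pointing down it reaches from about 0.375 to 0.825 m from the base axis. Payload 5.5 kg.
Tool frame: the origin (TCP) lies at the very end of the fingers, on their centre line; the grasp point (between the pads) lies 19 mm behind it; z points along the fingers, x is the direction in which the jaws open and shut, and the axes are right-handed (so a half turn about z gives the same grasp; the last joint's range is limited). The gripper opens to 85 mm and grips with 20 to 120 N. Pads are 22 mm wide; open, the fingers measure 114 mm over their backs; the gripper's body (76 mm by 85 mm) begins 54 mm behind the grasp point. The pads swing forward as they close: fully open they stand 13 mm farther back than shut.
Start: joints at [-1.254, 0.314, -0.047, 1.21, 0, 1.571], TCP at [0.187, -0.57, 0.231] pointing down, gripper open.
Joint ranges: [-2.67, 2.67], [-0.69, 1.73], [-1.03, 1.25], [-2.08, 2.16], [-1.42, 1.45], [-3.14, 3.14]. Speed limits (rad/s): [2.39, 2.39, 3.01, 3.14, 3.14, 3.14].

## Interface

Orientations are given as a unit quaternion [x, y, z, w].
In Python, from station import arm, eyes, workorder gives the robot as it stands. The module is installed in compiled form; this text tells all that it offers.
- The arm moves only by the tool send_rows, never from a script. Its argument "steps" is a list that holds one entry, the list of rows, each a list of 6 numbers: the shift along the tool's x, y, z in mm, then the turn, a rotation vector about the tool's x, y, z in rad. In form: [[[dx, dy, dz, rx, ry, rz], ...]]. A call has 1 to 5 rows; each row is the pose to reach, as a shift and turn from the pose commanded when the call began, along the tool's axes at that moment; what a row does not reach only later rows make up. A row lasts 1/10 s, in which the tool goes at most 50 mm and 8.59 degrees, less where a joint would pass 70% of its speed; a pose out of reach is approached as far as the arm can. A call with a gripper value outside its range is refused whole. "gripper" is the gripper's target within -1 to 1 (shut at 1, half-way at 0, fully open at -1), set as the call begins (left out, the last holds). The fingers move at their own pace and stop on an object; "force" is the grip in N (left out, the last holds). Time passes only in rows, so rows that repeat a pose let the fingers close. It gives the time, the measured TCP pose, the force and the opening at its end, in the units of the state.
- arm.observe(): the state, without advancing time (a new reading comes with each control period).
- eyes.read_camera(name): name is "side" or "top" or "wrist"; returns the picture (420x560x3 uint8, red, green, blue); there is no depth.
- eyes.camera_model(name): a dict with "intrinsics" (3x3 intrinsics, pixels), "pose" (4x4, takes a point from camera to world coordinates); the wrist camera has in their place "hand_eye" (4x4, takes a point from camera to tool coordinates, whose origin is the TCP and whose axes are the tool frame's). Camera axes: x right, y down, z forward; pixel columns grow to the right and rows downward; lengths in m; the calibration is good to about 2 mm. The wrist camera is an equidistant fisheye: a pixel r from the principal point sees the ray r / f radians off the axis. A picture is of the moment at which its call begins: read the wrist's pose just before it. camera_model takes no time and is no camera call.
- workorder.job_done(): hands the job in, once; it reports no verdict.
Trained networks look in the newest picture that a camera, given by its name, has taken for a name from the list of things; names that differ only in an ending like _2 or _b are one class to them, and where a whole thing is asked for, a point or a joint stands for the part that bears it (a point fixed in the world has none). Each returns a list of dicts, best first, with "conf" (0 to 1); they miss things now and then, are a little off and sometimes report something else, mostly with a low value. They report only what shows in the picture. A call takes as long as a camera call. They do not tell look-alikes from the thing itself.
- eyes.spot_in(name, camera): "box" ([left, top, right, bottom] in pixels, round what is visible of it).
- eyes.trace(name, camera): "region" (420x560 bool, what is visible of it) and "box" ([left, top, right, bottom] in pixels, round what is visible of it).
The state is a dict: "t": time; "joints": joint angles; "qd": joint speeds; "tau": joint torques, N m; "eef_pos": TCP position; "eef_rot": TCP orientation; "contact_force": force on the tool from outside, world axes, zero at the start; "torque": the same for the moment, N m; "finger_gap": finger opening in m.
Only numpy, scipy, OpenCV 4.12 (cv2) and the standard library are available. Lean on these libraries where they do the work, as an engineer would, in place of code of your own. Each camera call takes 0.05 s, during which the arm holds its last target. There are 200 camera calls.

## Working session

There is one attempt and no reset: what is moved stays moved. The work goes in short steps, Python scripts to look and compute and a tool call to move; the robot and the scene stay as the last step left them, time stands still between calls to the robot, and variables do not carry over. Pictures are saved under pics/ and viewed, about 8 in all and at most 12, crops included, and the job is handed in when it is done.

Besides the shell and the picture viewer there is one more tool, called after ">>>" as name([rows], argument=value, ...), one row to a line, values as JSON. send_rows: Moves the arm, as the interface text tells. Its arguments: {"type":"object","properties":{"steps":{"type":"array"},"gripper":{"type":"number"},"force":{"type":"number"}},"required":["steps"]}

```bash
mkdir -p pics
cat > h.py <<'E'
import numpy as np, cv2
from station import arm, eyes, workorder
def save(n,im,s=1):
    cv2.imwrite('pics/'+n,cv2.resize(im[:,:,::-1],None,fx=s,fy=s))
def ray(cam,uv):
    m=eyes.camera_model(cam);K=np.array(m['intrinsics']);P=np.array(m['pose'])
    d=P[:3,:3]@np.linalg.solve(K,[uv[0],uv[1],1.]);return P[:3,3],d
def at(cam,uv,z):
    o,d=ray(cam,uv);return o+d*(z-o[2])/d[2]
def proj(cam,p):
    m=eyes.camera_model(cam);K=np.array(m['intrinsics']);P=np.array(m['pose'])
    q=K@(P[:3,:3].T@(np.array(p)-P[:3,3]));return q[:2]/q[2]
E
python3 - <<'E'
from h import *
im={c:eyes.read_camera(c) for c in('top','side')}
save('a.png',np.vstack([im['top'],im['side']])if 0 else im['top'],1.4);save('b.png',im['side'],1.4)
print(arm.observe()['t'])
for c in im:
    print(c,np.round(eyes.camera_model(c)['pose'],3).tolist(),eyes.camera_model(c)['intrinsics'])
    for n in('gauge','stop','wedge','meter'):
        for r in eyes.trace(n,c):
            rr=cv2.minAreaRect(np.argwhere(r['region'])[:,::-1].astype(np.float32))
            print(c,n,round(r['conf'],2),np.round(r['box']),np.round(cv2.boxPoints(rr)).tolist())
E
```

```text
0.1
top [[0.025, -0.996, 0.081, 0.453], [-1.0, -0.026, -0.007, -0.003], [0.009, -0.081, -0.997, 1.136], [0.0, 0.0, 0.0, 1.0]] [[429.67380786   0.         280.36206082]
 [  0.         429.67380786 201.96929037]
 [  0.           0.           1.        ]]
top gauge 0.6 [305. 187. 351. 238.] [[304.0, 203.0], [335.0, 188.0], [353.0, 228.0], [322.0, 242.0]]
top gauge 0.57 [349. 271. 387. 318.] [[344.0, 312.0], [353.0, 268.0], [389.0, 275.0], [380.0, 319.0]]
top gauge 0.56 [365.  92. 406. 140.] [[365.0, 132.0], [374.0, 89.0], [409.0, 96.0], [399.0, 139.0]]
top stop 0.8 [274. 152. 356. 196.] [[271.0, 180.0], [349.0, 151.0], [355.0, 167.0], [277.0, 196.0]]
top stop 0.7 [145. 125. 228. 150.] [[143.0, 131.0], [227.0, 123.0], [229.0, 141.0], [144.0, 150.0]]
top wedge 0.97 [246. 196. 278. 243.] [[247.0, 204.0], [260.0, 198.0], [278.0, 235.0], [266.0, 242.0]]
top meter 0.92 [379. 160. 407. 207.] [[377.0, 158.0], [395.0, 154.0], [406.0, 203.0], [387.0, 206.0]]
top meter 0.2 [306. 190. 351. 237.] [[303.0, 203.0], [334.0, 188.0], [353.0, 226.0], [323.0, 242.0]]
side [[-0.83, -0.26, 0.494, -0.218], [-
[... 433 characters left out ...]
[291. 206. 332. 218.] [[292.0, 204.0], [328.0, 204.0], [328.0, 220.0], [292.0, 220.0]]
side stop 0.88 [145. 227. 206. 272.] [[145.0, 262.0], [200.0, 220.0], [210.0, 233.0], [156.0, 276.0]]
side stop 0.75 [258. 191. 287. 230.] [[258.0, 224.0], [276.0, 184.0], [290.0, 190.0], [273.0, 231.0]]
side stop 0.34 [294. 204. 332. 221.] [[293.0, 204.0], [328.0, 203.0], [329.0, 220.0], [293.0, 221.0]]
side stop 0.23 [296. 178. 334. 193.] [[293.0, 187.0], [295.0, 175.0], [333.0, 180.0], [331.0, 192.0]]
side wedge 0.93 [267. 228. 304. 243.] [[267.0, 229.0], [304.0, 229.0], [304.0, 243.0], [267.0, 243.0]]
side meter 0.57 [298. 176. 333. 194.] [[294.0, 186.0], [296.0, 175.0], [332.0, 181.0], [330.0, 192.0]]
```

View pics/a.png

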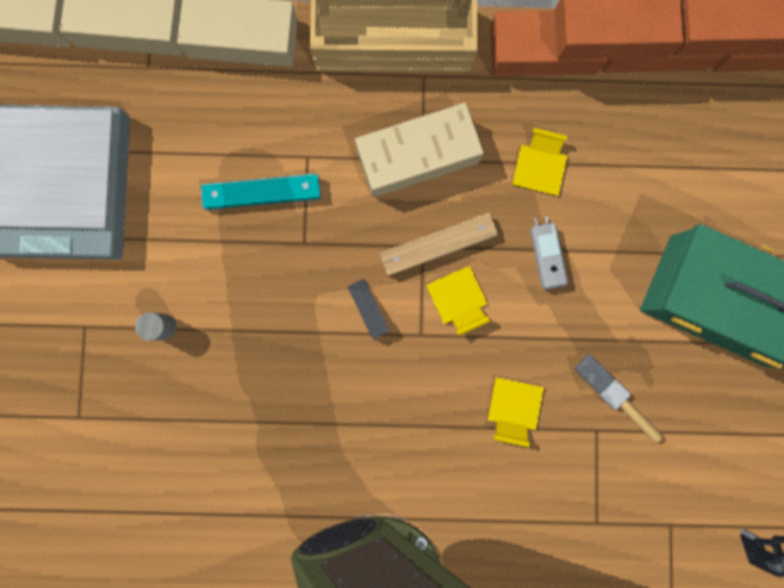

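View pics/b.png

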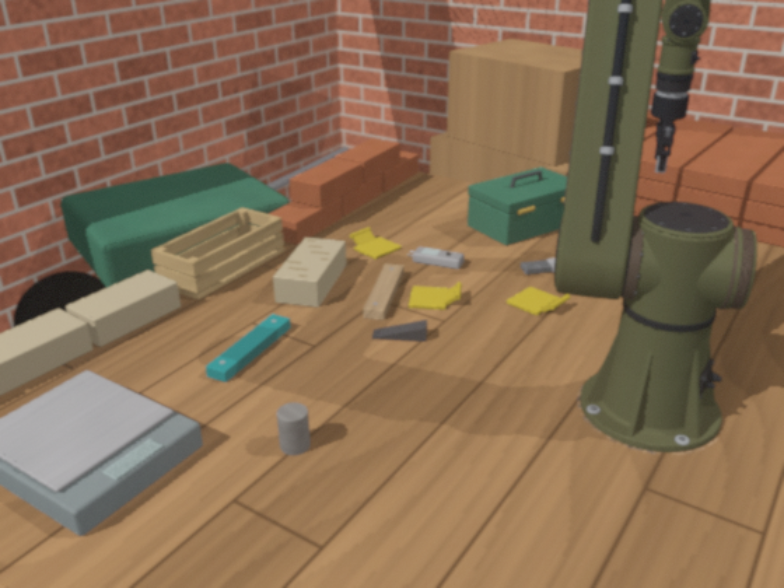

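Top view: yellow look-alikes are at (458,300), (516,410) and (541,163) in the 1.4x picture. The one at (458,300) is farthest left, faces the pale wooden stop at (440,245), and has its tongue toward the robot. The turquoise stop at (260,192) is to be left alone. Next I'll fit the poses.

```bash
cat >> h.py <<'E'
from scipy.optimize import minimize
def box(x0,x1,y0,y1,z0,z1): return np.array([[x,y,z] for x in(x0,x1) for y in(y0,y1) for z in(z0,z1)])/1e3
def tongue():
    P=[]
    for t in (0,28):
        for s in(0,8):
            P+= [[-40-t*.8-s*0.6*(t>0),y,t*.6+s*(.8 if t else 1)] for y in(-28,28)]
    return np.array(P)/1e3
def bead():
    return np.array([[-65+6*np.cos(a),y,25+6*np.sin(a)] for a in np.arange(0,6.28,.5) for y in(-32,32)])/1e3
GAUGE=[box(-40,40,-45,45,0,8),tongue(),bead()]; STOP=[box(0,45,-110,110,0,24)]
def T(parts,x,y,w):
    c,s=np.cos(w),np.sin(w);R=np.array([[c,-s,0],[s,c,0],[0,0,1]]);return [p@R.T+[x,y,0] for p in parts]
def sil(cam,parts,S=4):
    m=np.zeros((420*S,560*S),np.uint8)
    for p in parts:
        q=np.array([proj(cam,v) for v in p]);cv2.fillConvexPoly(m,cv2.convexHull(np.round((q+.5)*S-.5).astype(np.int32)),1)
    return cv2.resize(m.astype(np.float32),(560,420),interpolation=cv2.INTER_AREA)
def fit(parts,masks,p0):
    def f(p):
        e=0
        for c,m in masks.items():
            s=sil(c,T(parts,p[0],p[1],p[2]));e+=np.abs(s-m).sum()/m.sum()
        return e
    r=minimize(f,p0,method='Nelder-Mead',options=dict(initial_simplex=[p0]+[np.array(p0)+d for d in np.diag([.01,.01,.1])],xatol=2e-4,fatol=1e-3,maxiter=120))
    return r.x,r.fun
E
python3 - <<'E'
from h import *
im={c:eyes.read_camera(c) for c in('top','side')}
def yel(c,b):
    h=cv2.cvtColor(im[c],cv2.COLOR_RGB2HSV);m=((h[...,0]>23)&(h[...,0]<34)&(h[...,1]>180)).astype(np.float32)
    o=np.zeros_like(m);l,t,r,d=b;o[t:d,l:r]=m[t:d,l:r];print(c,o.sum());return o
G={'top':yel('top',(298,180,358,245)),'side':yel('side',(285,196,336,226))}
a=at('top',(327,214),0.01)
for k in (['top'],['side'],['top','side']):
    print('gauge',k,fit(GAUGE,{c:G[c] for c in k},[a[0],a[1],.43]))
eyes.read_camera('top');S={'top':[r for r in eyes.trace('stop','top') if abs(r['box'][0]-274)<12][0]['region'].astype(np.float32)}
eyes.read_camera('side');S['side']=[r for r in eyes.trace('stop','side') if abs(r['box'][0]-258)<12][0]['region'].astype(np.float32)
b=at('top',(316,182),0.01)
for k in (['top'],['side'],['top','side']):
    print('stop',k,fit(STOP,{c:S[c] for c in k},[b[0],b[1],.36]))
v=im['top'][130:260,230:420].copy();save('c.png',v,4)
s=arm.observe();print(s['t'],s['eef_pos'],s['eef_rot'],s['finger_gap'])
E
```

```text
top 1326.0
side 0.0
gauge ['top'] (array([ 0.52724823, -0.13135255,  0.46335369]), np.float64(0.03469080105423927))Traceback (most recent call last):
  File "<stdin>", line 9, in <module>
  File "h.py", line 37, in fit
    r=minimize(f,p0,method='Nelder-Mead',options=dict(initial_simplex=[p0]+[np.array(p0)+d for d in np.diag([.01,.01,.1])],xatol=2e-4,fatol=1e-3,maxiter=120))
    res = _minimize_neldermead(fun, x0, args, callback, bounds=bounds,
                               **options)
    fsim[k] = func(sim[k])
              ~~~~^^^^^^^^
    fx = function(np.copy(x), *(wrapper_args + args))
  File "h.py", line 35, in f
    s=sil(c,T(parts,p[0],p[1],p[2]));e+=np.abs(s-m).sum()/m.sum()
  File "h.py", line 29, in sil
    q=np.array([proj(cam,v) for v in p]);cv2.fillConvexPoly(m,cv2.convexHull(np.round((q+.5)*S-.5).astype(np.int32)),1)
                ~~~~^^^^^^^
  File "h.py", line 11, in proj
    m=eyes.camera_model(cam);K=np.array(m['intrinsics']);P=np.array(m['pose'])
ValueError: time passes only in moves, steps and waits
```

```bash
python3 - <<'E'
s=open('h.py').read()
s=s.replace("def save","CM={c:eyes.camera_model(c) for c in('top','side','wrist')}\ndef save",1).replace("m=eyes.camera_model(cam)","m=CM[cam]").replace(">180)",">120)")
open('h.py','w').write(s)
E
python3 - <<'E'
from h import *
im={c:eyes.read_camera(c) for c in('top','side')}
def yel(c,b):
    h=cv2.cvtColor(im[c],cv2.COLOR_RGB2HSV);m=((h[...,0]>23)&(h[...,0]<36)&(h[...,1]>170)&(h[...,2]>110)).astype(np.float32)
    o=np.zeros_like(m);l,t,r,d=b;o[t:d,l:r]=m[t:d,l:r];print(c,o.sum());return o
G={'top':yel('top',(298,180,358,245)),'side':yel('side',(285,196,336,226))}
print(cv2.cvtColor(im['side'],cv2.COLOR_RGB2HSV)[212,305:315])
a=at('top',(327,214),0.01)
for k in (['side'],['top','side']):
    if all(G[c].sum()>50 for c in k): print('gauge',k,fit(GAUGE,{c:G[c] for c in k},[a[0],a[1],.43]))
eyes.read_camera('top');S={'top':[r for r in eyes.trace('stop','top') if abs(r['box'][0]-274)<12][0]['region'].astype(np.float32)}
eyes.read_camera('side');S['side']=[r for r in eyes.trace('stop','side') if abs(r['box'][0]-258)<12][0]['region'].astype(np.float32)
b=at('top',(316,182),0.01)
for k in (['top'],['side'],['top','side']):
    print('stop',k,fit(STOP,{c:S[c] for c in k},[b[0],b[1],.36]))
v=im['top'][130:260,230:420].copy();save('c.png',v,4)
s=arm.observe();print(s['t'],s['eef_pos'],s['eef_rot'],s['finger_gap'])
E
```

```text
top 1327.0
side 149.0
[[ 25 171 195]
 [ 26 170 194]
 [ 26 169 195]
 [ 26 172 194]
 [ 25 169 195]
 [ 25 171 195]
 [ 25 171 194]
 [ 25 170 195]
 [ 25 170 193]
 [ 25 170 194]]
gauge ['side'] (array([ 0.52901762, -0.14120039,  0.38044938]), np.float64(2.5541107654571533))
gauge ['top', 'side'] (array([ 0.52786652, -0.13307241,  0.42060694]), np.float64(2.6689727306365967))
stop ['top'] (array([ 0.59946875, -0.10279618,  0.37822273]), np.float64(0.056478969752788544))
stop ['side'] (array([ 0.60076285, -0.10580362,  0.38244065]), np.float64(0.0701669231057167))
stop ['top', 'side'] (array([ 0.60049809, -0.10425179,  0.38409355]), np.float64(0.13760223984718323))
0.9 [ 0.18691347 -0.57013184  0.23130913] [ 8.09785974e-01 -5.86725384e-01  8.52089209e-06 -9.48054370e-06] 0.08525744649167295
```

View pics/c.png

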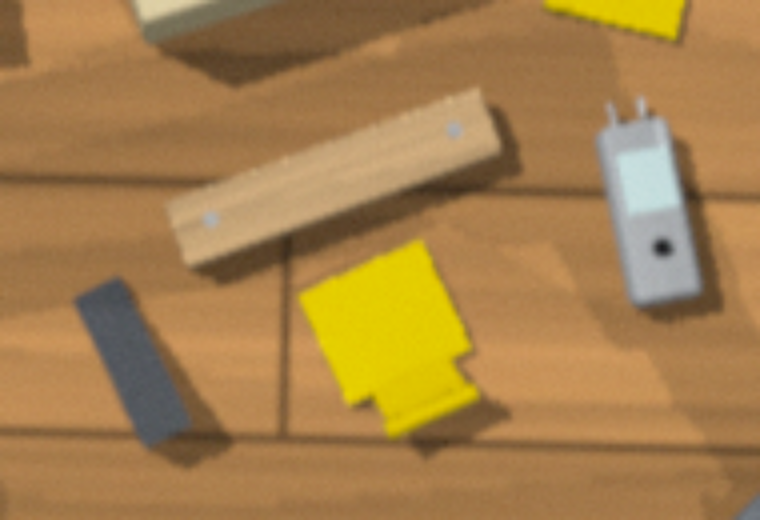

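Crop: the target gauge is at crop (390,345), with its tongue toward the robot. The stop is the pale wood at (335,180), and the tongue side is clear. The top fit is good at (0.5275,-0.131, yaw 0.46), and the stop is at (0.600,-0.104, 0.38), so the push is about 37 mm. Next I plan the move to behind the bead.

```bash
cat >> h.py <<'E'
from scipy.spatial.transform import Rotation as Ro
SX,SY,SW=0.600,-0.104,0.382
N=np.array([np.cos(SW),np.sin(SW),0]);L=np.array([-N[1],N[0],0])
def pose(x,y,z,a):  # stop frame mm, tilt deg
    p=np.array([SX,SY,0])+N*x/1e3+L*y/1e3+np.array([0,0,z/1e3])
    a=np.radians(a);Z=N*np.sin(a)-np.array([0,0,1])*np.cos(a);X=-L
    return p,Ro.from_matrix(np.c_[X,np.cross(Z,X),Z])
def rows(targets,frm=None):
    s=arm.observe()
    p0,R0=(s['eef_pos'],Ro.from_quat(s['eef_rot'])) if frm is None else pose(*frm)
    for t in targets:
        p,R=pose(*t);d=R0.inv().apply((p-p0)*1e3);w=(R0.inv()*R).as_rotvec()
        print(t,np.round(d,1).tolist(),np.round(w,3).tolist(),np.round(p,3))
def stopframe(p): d=np.array(p)-[SX,SY,0];return np.round([d@N*1e3,d@L*1e3,p[2]*1e3],1)
E
python3 - <<'E'
from h import *
rows([(-190,0,120,0),(-190,0,120,30),(-190,0,10,30)])
rows([(-190,0,120,30),(-190,0,10,30)],(-190,0,120,0))
c=[stopframe(at('top',np.array(p)/1.4,.008)) for p in((493,378),(544,383),(530,445),(496,443))];print(c)
g=np.array([.5275,-.1313,0]);print(stopframe(g),stopframe(g-.065*np.array([np.cos(.463),np.sin(.463),0])))
E
```

```text
(-190, 0, 120, 0) [-301.9, -348.1, 111.3] [-0.0, -0.0, -0.065] [ 0.424 -0.175  0.12 ]
(-190, 0, 120, 30) [-301.9, -348.1, 111.3] [0.523, -0.017, -0.064] [ 0.424 -0.175  0.12 ]
(-190, 0, 10, 30) [-301.9, -348.1, 221.3] [0.523, -0.017, -0.064] [ 0.424 -0.175  0.01 ]
(-190, 0, 120, 30) [0.0, 0.0, 0.0] [0.524, 0.0, 0.0] [ 0.424 -0.175  0.12 ]
(-190, 0, 10, 30) [0.0, 0.0, 110.0] [0.524, 0.0, 0.0] [ 0.424 -0.175  0.01 ]
[array([-248. ,   -6.7,    8. ]), array([-289.9,  -92.4,    8. ]), array([-386.1,  -26.4,    8. ]), array([-360.7,   31.1,    8. ])]
[-77.5   1.7   0. ] [-142.2   -3.6    0. ]
```

>>> send_rows([
  [[-30,-35,10,0,0,-0.01],[-60,-70,20,0,0,-0.02],[-90,-105,30,0,0,-0.03],[-120,-140,40,0,0,-0.05],[-150,-175,50,0,0,-0.065]],
], gripper=0.3)

```text
t: 1.4
eef_pos: [0.3071, -0.3716, 0.1811]
eef_rot: [0.828, -0.56, 0.0, 0.0]
contact_force: [0.8, 0.1, -0.4]
finger_gap: 0.03
```

Run:
```python
from h import *
s=arm.observe();print(s['t'],stopframe(s['eef_pos']),s['finger_gap'],s['contact_force']);rows([(-190,-1,80,0),(-190,-1,40,30)])
```

```text
1.4 [-371.5 -139.1  181.1] 0.029952619766081635 [ 0.77044394  0.05274457 -0.41842322]
(-190, -1, 80, 0) [-138.2, -181.5, 101.1] [-0.0, -0.001, -0.0] [ 0.424 -0.176  0.08 ]
(-190, -1, 40, 30) [-138.2, -181.5, 141.1] [0.523, -0.001, 0.0] [ 0.424 -0.176  0.04 ]
```

>>> send_rows([
  [[-28,-36,14,0.1,0,0],[-56,-73,28,0.2,0,0],[-83,-109,42,0.3,0,0],[-111,-145,70,0.42,0,0],[-138,-182,101,0.523,0,0]],
])

```text
t: 1.9
eef_pos: [0.4214, -0.1826, 0.0861]
eef_rot: [0.8, -0.54, 0.147, -0.216]
contact_force: [1.1, -0.5, -1.2]
finger_gap: 0.0297
```

Run:
```python
from h import *
s=arm.observe();print(s['t'],stopframe(s['eef_pos']),s['finger_gap'],s['contact_force'],s['joints']);rows([(-190,-1,12,30),(-160,-1,12,30),(-120,-1,12,30)])
```

```text
1.9 [-195.1   -6.3   86.1] 0.029669777882831337 [ 1.07990541 -0.54222491 -1.20633327] [-7.42061986e-01  1.26405819e-03 -9.17936740e-01  4.02129120e-01
  4.71062424e-01  2.07705510e+00]
(-190, -1, 12, 30) [-5.5, 33.0, 66.5] [-0.005, -0.002, 0.001] [ 0.424 -0.176  0.012]
(-160, -1, 12, 30) [-5.5, 7.1, 81.6] [-0.005, -0.002, 0.001] [ 0.452 -0.165  0.012]
(-120, -1, 12, 30) [-5.5, -27.5, 101.8] [-0.005, -0.002, 0.001] [ 0.489 -0.15   0.012]
```

>>> send_rows([
  [[-2,10,20,0,0,0],[-4,20,40,0,0,0],[-5,29,57,0,0,0],[-5,32,65,0,0,0],[-5,32,65,0,0,0]],
])

```text
t: 2.4
eef_pos: [0.4221, -0.1765, 0.0121]
eef_rot: [0.8, -0.541, 0.144, -0.214]
contact_force: [0.5, 0.3, -0.0]
finger_gap: 0.0299
```

Run:
```python
from h import *
s=arm.observe();print(s['t'],stopframe(s['eef_pos']),s['finger_gap'],s['contact_force'],s['joints'])
rows([(-190,-1,10,30),(-160,-1,10,30),(-120,-1,10,30)])
im=eyes.read_camera('side');save('d.png',im[130:270,200:380],4)
```

```text
2.4 [-192.1   -0.9   12.1] 0.029919483755592093 [ 0.48270142  0.29900951 -0.03861371] [-0.72490424  0.14938237 -1.00149331  0.16945843  0.46299574  2.0945755 ]
(-190, -1, 10, 30) [0.1, -0.8, 2.8] [0.002, 0.002, -0.001] [ 0.424 -0.176  0.01 ]
(-160, -1, 10, 30) [0.1, -26.8, 17.8] [0.002, 0.002, -0.001] [ 0.452 -0.165  0.01 ]
(-120, -1, 10, 30) [0.1, -61.4, 37.7] [0.002, 0.002, -0.001] [ 0.489 -0.15   0.01 ]
```

View pics/d.png

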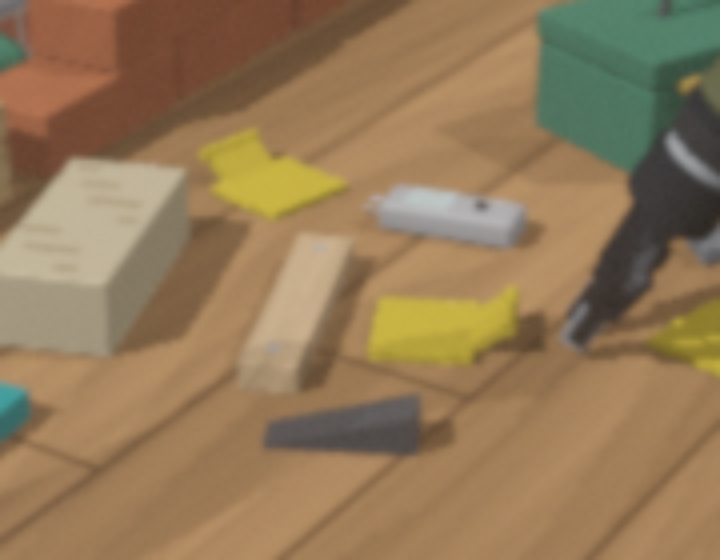

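Picture: the fingers at (575,340) are behind the tongue, and the bead is at (510,310). The lane to the stop is free. Pushing now.

>>> send_rows([
  [[0,-18,11,0,0,0],[0,-30,19,0,0,0],[0,-37,23,0,0,0],[0,-42,26,0,0,0],[0,-46,28,0,0,0]],
])

```text
t: 2.95
eef_pos: [0.4729, -0.157, 0.0121]
eef_rot: [0.8, -0.541, 0.145, -0.214]
contact_force: [-1.7, 0.9, 0.9]
finger_gap: 0.03
```

>>> send_rows([
  [[0,-3,2,0,0,0],[0,-6,3.5,0,0,0],[0,-9,5,0,0,0],[0,-12,7,0,0,0],[0,-12,7,0,0,0]],
])

```text
t: 3.45
eef_pos: [0.4859, -0.1517, 0.0117]
eef_rot: [0.8, -0.541, 0.145, -0.214]
contact_force: [-0.7, -0.9, 0.5]
finger_gap: 0.0297
```

```bash
cat > g.py <<'E'
from h import *
import sys
s=arm.observe();print(s['t'],stopframe(s['eef_pos']),s['contact_force'])
im=eyes.read_camera('top');h=cv2.cvtColor(im,cv2.COLOR_RGB2HSV);m=((h[...,0]>23)&(h[...,0]<36)&(h[...,1]>170)&(h[...,2]>110)).astype(np.float32)
o=np.zeros_like(m);o[165:245,290:358]=m[165:245,290:358]
x,e=fit([GAUGE[0]],{'top':o},[.545,-.124,.4])
x,e=fit(GAUGE,{'top':o},x);print(x,e,stopframe([x[0],x[1],0]),'foot',stopframe([x[0]+.04*np.cos(x[2]),x[1]+.04*np.sin(x[2]),0]))
im2=eyes.read_camera('side');save(sys.argv[1],np.hstack([cv2.resize(im2[150:250,230:350],None,fx=3,fy=3),cv2.resize(im[140:240,280:380],None,fx=3,fy=3)]))
E
python3 g.py e.png
```

```text
3.45 [-123.7   -1.8   11.7] [-0.67227247 -0.90541889  0.53880906]
[ 0.55756938 -0.12302061  0.38662774] 0.04002108797430992 [-46.5  -1.8   0. ] foot [-6.5 -1.6  0. ]
```

View pics/e.png

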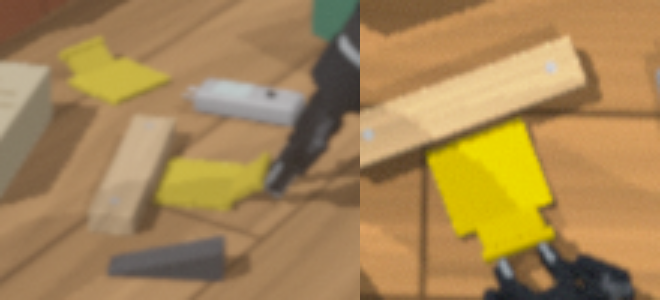

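Picture: the gauge is square to the stop (yaw 0.387), with about 6 mm left and both fingers on the bead. Next I plan the rest of the push and the tipping arc.

```bash
cat >> h.py <<'E'
def fing(th,lead=0,al=None):
    t=np.radians(th);bx=-105*np.cos(t)+25*np.sin(t)-8*np.sin(t);bz=105*np.sin(t)+25*np.cos(t)
    a=np.clip(53-th,0,30) if al is None else al
    dl=np.interp(th,[0,50,70],[9,9,5]);r=np.radians(a)
    nf=np.array([np.cos(r),np.sin(r)]);d=np.array([np.sin(r),-np.cos(r)])
    q=np.array([bx,bz])-(17-lead)*nf+dl*d
    return (round(q[0],1),-1.8,round(q[1],1),float(a))
E
python3 - <<'E'
from h import *
s=arm.observe();print(stopframe(s['eef_pos']))
rows([(-116,-1.8,11.5,30)]+[fing(t,1) for t in(5,10,15,20)])
print();rows([fing(t,1) for t in (30,40,50)],fing(20,1))
E
```

```text
[-124.    -1.6   11.6]
(-116, -1.8, 11.5, 30) [0.2, -6.9, 4.0] [0.0, 0.0, -0.0] [ 0.493 -0.149  0.012]
(np.float64(-112.5), -1.8, np.float64(18.3), 30.0) [0.2, -13.3, -0.1] [0.0, 0.0, -0.0] [ 0.496 -0.148  0.018]
(np.float64(-109.8), -1.8, np.float64(27.1), 30.0) [0.2, -20.0, -6.4] [0.0, 0.0, -0.0] [ 0.499 -0.147  0.027]
(np.float64(-106.4), -1.8, np.float64(35.5), 30.0) [0.2, -27.2, -11.9] [0.0, 0.0, -0.0] [ 0.502 -0.145  0.036]
(np.float64(-102.2), -1.8, np.float64(43.6), 30.0) [0.2, -34.9, -16.9] [0.0, 0.0, -0.0] [ 0.506 -0.144  0.044]

(np.float64(-93.6), -1.8, np.float64(59.6), 23.0) [-0.0, -15.4, -9.6] [-0.122, -0.0, 0.0] [ 0.514 -0.141  0.06 ]
(np.float64(-83.1), -1.8, np.float64(74.3), 13.0) [0.0, -31.9, -17.0] [-0.297, 0.0, -0.0] [ 0.524 -0.137  0.074]
(np.float64(-70.0), -1.8, np.float64(86.7), 3.0) [0.0, -49.4, -21.2] [-0.471, 0.0, 0.0] [ 0.536 -0.132  0.087]
```

>>> send_rows([
  [[0,-2,1,0,0,0],[0,-4,2.3,0,0,0],[0,-5.5,3.2,0,0,0],[0,-6.5,3.8,0,0,0],[0,-6.5,3.8,0,0,0]],
])

```text
t: 4.05
eef_pos: [0.492, -0.149, 0.0112]
eef_rot: [0.8, -0.541, 0.144, -0.214]
contact_force: [-2.2, -1.5, 0.1]
finger_gap: 0.0299
```

```bash
python3 g.py f.png
```

```text
4.05 [-117.    -1.5   11.2] [-2.15281772 -1.52881493  0.1255614 ]
[ 0.56285747 -0.12090124  0.38912052] 0.05063476413488388 [-40.8  -1.8   0. ] foot [-0.8 -1.6  0. ]
```

>>> send_rows([
  [[0,-3.5,-1,0,0,0],[0,-7,-4,0,0,0],[0,-13,-10,0,0,0],[0,-20.5,-16,0,0,0],[0,-28,-21,0,0,0]],
])

```text
t: 4.65
eef_pos: [0.5057, -0.1437, 0.0445]
eef_rot: [0.8, -0.541, 0.145, -0.215]
contact_force: [-0.7, 0.2, -0.0]
finger_gap: 0.03
```

```bash
python3 g.py g.png
python3 - <<'E'
from h import *
rows([fing(t,2) for t in (20,30,40,50,60)])
print();rows([fing(t,2) for t in (60,70,80,90,100)],fing(60,2))
E
```

```text
4.65 [-102.3   -1.6   44.5] [-0.7344496   0.15931811 -0.04244855]
[ 0.56609943 -0.1217066   0.42133975] 0.17883716523647308 [-38.1  -3.8   0. ] foot [ 1.9 -2.2  0. ]
(np.float64(-101.3), -1.8, np.float64(44.1), 30.0) [-0.9, 1.0, 1.2] [-0.002, -0.002, 0.002] [ 0.507 -0.143  0.044]
(np.float64(-92.7), -1.8, np.float64(60.0), 23.0) [-0.9, -14.4, -8.2] [-0.124, -0.002, 0.002] [ 0.515 -0.14   0.06 ]
(np.float64(-82.1), -1.8, np.float64(74.5), 13.0) [-0.8, -30.9, -15.5] [-0.299, -0.002, 0.002] [ 0.524 -0.136  0.074]
(np.float64(-69.0), -1.8, np.float64(86.7), 3.0) [-0.8, -48.3, -19.4] [-0.474, -0.002, 0.001] [ 0.537 -0.131  0.087]
(np.float64(-52.8), -1.8, np.float64(96.4), 0.0) [-0.8, -67.2, -19.7] [-0.526, -0.002, 0.001] [ 0.552 -0.125  0.096]

(np.float64(-52.8), -1.8, np.float64(96.4), 0.0) [0.0, 0.0, 0.0] [0.0, 0.0, 0.0] [ 0.552 -0.125  0.096]
(np.float64(-34.9), -1.8, np.float64(102.2), 0.0) [-0.0, -17.9, -5.8] [0.0, 0.0, 0.0] [ 0.568 -0.119  0.102]
(np.float64(-16.5), -1.8, np.float64(102.7), 0.0) [-0.0, -36.3, -6.3] [0.0, 0.0, 0.0] [ 0.585 -0.112  0.103]
(np.float64(2.0), -1.8, np.float64(100.0), 0.0) [-0.0, -54.8, -3.6] [0.0, 0.0, 0.0] [ 0.603 -0.105  0.1  ]
(np.float64(20.0), -1.8, np.float64(94.1), 0.0) [0.0, -72.8, 2.3] [0.0, 0.0, 0.0] [ 0.619 -0.098  0.094]
```

View pics/g.png

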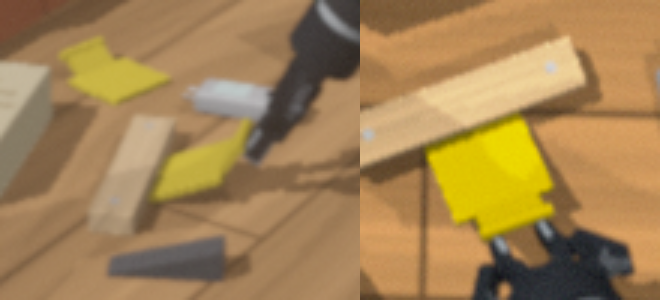

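Picture: the gauge is tipped about 20°, its foot at the stop and the fingers under the bead. Continuing.

>>> send_rows([
  [[0,-6.5,-3.5,-0.05,0,0],[0,-14.5,-8,-0.124,0,0],[0,-22.5,-12,-0.21,0,0],[0,-31,-15.5,-0.3,0,0],[0,-39.5,-17.5,-0.387,0,0]],
])

```text
t: 5.25
eef_pos: [0.5298, -0.1342, 0.0798]
eef_rot: [0.827, -0.559, 0.038, -0.055]
contact_force: [0.4, -0.2, -0.3]
finger_gap: 0.0299
```

```bash
python3 g.py h.png
python3 - <<'E'
from h import *
rows([fing(t,3) for t in (45,50,55,60,65,70)])
E
```

```text
5.25 [-76.4  -1.9  79.8] [ 0.40766205 -0.23037985 -0.31179182]
[ 0.57710231 -0.11885107  0.58899247] 0.832561731338501 [-26.8  -5.2   0. ] foot [12.4  3.   0. ]
(np.float64(-74.8), -1.8, np.float64(81.1), 8.0) [-1.0, 2.0, -0.9] [0.0, -0.002, 0.003] [ 0.531 -0.134  0.081]
(np.float64(-68.0), -1.8, np.float64(86.8), 3.0) [-1.0, -5.5, -5.6] [-0.087, -0.002, 0.003] [ 0.538 -0.131  0.087]
(np.float64(-60.3), -1.8, np.float64(92.4), 0.0) [-0.9, -13.9, -10.1] [-0.139, -0.002, 0.003] [ 0.545 -0.128  0.092]
(np.float64(-51.8), -1.8, np.float64(96.4), 0.0) [-0.9, -22.9, -12.8] [-0.139, -0.002, 0.003] [ 0.553 -0.125  0.096]
(np.float64(-43.0), -1.8, np.float64(99.7), 0.0) [-0.9, -32.0, -14.9] [-0.139, -0.002, 0.003] [ 0.561 -0.122  0.1  ]
(np.float64(-33.9), -1.8, np.float64(102.2), 0.0) [-0.8, -41.4, -16.1] [-0.139, -0.002, 0.003] [ 0.569 -0.118  0.102]
```

View pics/h.png

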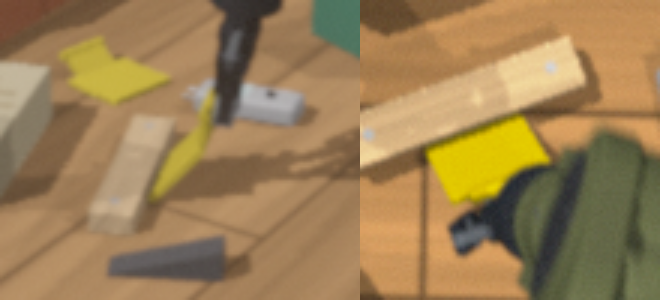

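Picture: the gauge stands at about 45°, bead in contact with the fingers and square to the stop.

>>> send_rows([
  [[0,-5.5,-5.6,-0.087,0,0],[0,-14,-10,-0.139,0,0],[0,-23,-13,-0.139,0,0],[0,-32,-15,-0.139,0,0],[0,-38,-16,-0.139,0,0]],
])

```text
t: 5.85
eef_pos: [0.5619, -0.1211, 0.0994]
eef_rot: [0.828, -0.56, -0.001, 0.001]
contact_force: [0.3, 0.6, -0.2]
finger_gap: 0.0299
```

```bash
python3 g.py i.png
python3 - <<'E'
from h import *
rows([fing(t,3) for t in (70,75,80,85,90,95)])
E
```

```text
5.85 [-41.7  -1.6  99.4] [ 0.33526887  0.57581127 -0.15354645]
[ 0.63055148 -0.08727404 -0.06323631] 13.961483001708984 [34.6  4.1  0. ] foot [ 70.7 -13.1   0. ]
(np.float64(-33.9), -1.8, np.float64(102.2), 0.0) [-0.0, -7.7, -2.5] [0.002, -0.0, -0.0] [ 0.569 -0.118  0.102]
(np.float64(-24.8), -1.8, np.float64(102.9), 0.0) [-0.0, -16.8, -3.3] [0.002, -0.0, -0.0] [ 0.578 -0.115  0.103]
(np.float64(-15.5), -1.8, np.float64(102.7), 0.0) [-0.0, -26.1, -3.1] [0.002, -0.0, -0.0] [ 0.586 -0.111  0.103]
(np.float64(-6.2), -1.8, np.float64(101.8), 0.0) [-0.0, -35.4, -2.2] [0.002, -0.0, -0.0] [ 0.595 -0.108  0.102]
(np.float64(3.0), -1.8, np.float64(100.0), 0.0) [-0.0, -44.6, -0.4] [0.002, -0.0, -0.0] [ 0.603 -0.105  0.1  ]
(np.float64(12.1), -1.8, np.float64(97.4), 0.0) [-0.1, -53.7, 2.2] [0.002, -0.0, -0.0] [ 0.612 -0.101  0.097]
```

View pics/i.png

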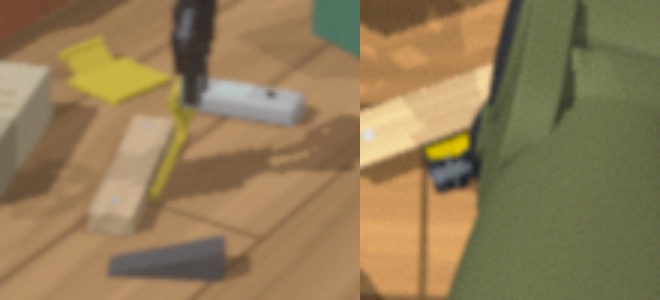

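Picture: about 66–70°, still square. Going on slowly toward the balance point.

>>> send_rows([
  [[0,-7.5,-2.5,0,0,0],[0,-14,-3.2,0,0,0],[0,-20,-3.2,0,0,0],[0,-26,-3,0,0,0],[0,-31,-2.5,0,0,0]],
])

```text
t: 6.45
eef_pos: [0.5912, -0.1093, 0.102]
eef_rot: [0.828, -0.56, -0.001, 0.001]
contact_force: [-0.7, -0.0, 0.8]
finger_gap: 0.0301
```

>>> send_rows([
  [[0,-4,0.5,0,0,0],[0,-8,1,0,0,0],[0,-12,2,0,0,0],[0,-16,3,0,0,0],[0,-20,4,0,0,0]],
])

```text
t: 6.95
eef_pos: [0.6094, -0.1021, 0.0978]
eef_rot: [0.828, -0.56, -0.001, 0.001]
contact_force: [-0.5, -0.1, -0.8]
finger_gap: 0.0302
```

```bash
python3 g.py j.png
```

```text
6.95 [ 9.4 -1.7 97.8] [-0.4549098  -0.13756037 -0.82555309]
[ 0.5615981  -0.13803824  0.57657984] 222.125 [-48.3 -17.3   0. ] foot [-9.1 -9.5  0. ]
```

View pics/j.png

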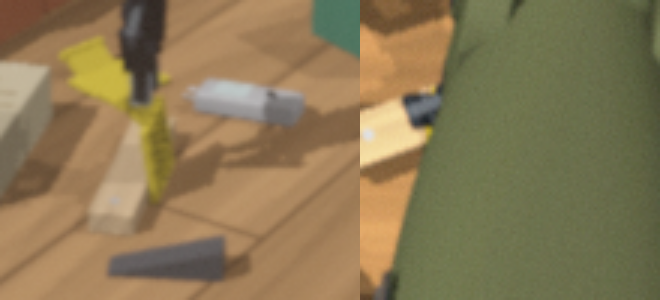

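Picture: the gauge stands upright against the stop, leaning slightly over it. Pushing on gently past balance.

>>> send_rows([
  [[0,-4,1,0,0,0],[0,-8,2,0,0,0],[0,-12,3,0,0,0],[0,-15,4,0,0,0],[0,-18,5,0,0,0]],
])

```text
t: 7.55
eef_pos: [0.6261, -0.0953, 0.0928]
eef_rot: [0.828, -0.56, -0.001, 0.001]
contact_force: [0.1, 0.4, -0.9]
finger_gap: 0.0295
```

```bash
python3 g.py k.png
```

```text
7.55 [27.4 -1.7 92.8] [ 0.14757528  0.41263014 -0.86909291]
[ 0.545 -0.124  0.4  ] inf [-58.5   1.9   0. ] foot [-18.5   2.7   0. ]h.py:36: RuntimeWarning: divide by zero encountered in scalar divide
  s=sil(c,T(parts,p[0],p[1],p[2]));e+=np.abs(s-m).sum()/m.sum()
  np.max(np.abs(fsim[0] - fsim[1:])) <= fatol):
```

View pics/k.png

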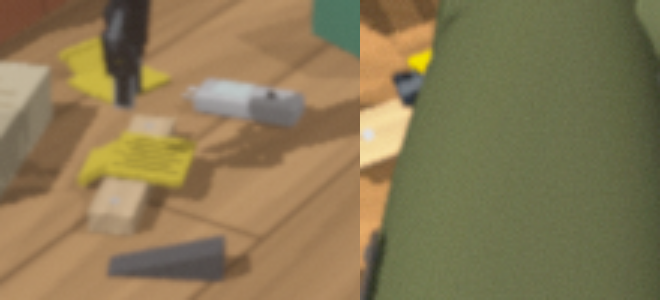

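Picture: the gauge lies on the stop with its black lines up and the tongue beyond. Retreating straight up and back, then a final check.

>>> send_rows([
  [[0,0,-30,0,0,0],[0,0,-70,0,0,0],[0,30,-110,0,0,0],[0,70,-130,0,0,0],[0,110,-140,0,0,0]],
])

```text
t: 8.15
eef_pos: [0.5244, -0.1368, 0.2358]
eef_rot: [0.829, -0.56, 0.001, 0.001]
contact_force: [-1.3, -0.2, 0.6]
finger_gap: 0.0297
```

>>> send_rows([
  [[40,20,0,0,0,0],[80,40,0,0,0,0],[120,60,0,0,0,0],[160,80,0,0,0,0],[200,100,0,0,0,0]],
])

```text
t: 8.65
eef_pos: [0.5053, -0.3609, 0.2338]
eef_rot: [0.828, -0.56, -0.001, 0.001]
contact_force: [0.7, -0.2, 0.7]
finger_gap: 0.0299
```

Run:
```python
from h import *
im=eyes.read_camera('top');im2=eyes.read_camera('side');s=arm.observe();print(s['t'],s['eef_pos'],s['contact_force'])
save('l.png',np.hstack([cv2.resize(im2[140:260,220:350],None,fx=3,fy=3),cv2.resize(im[120:240,260:390],None,fx=3,fy=3)]))
for c in('top','side'):
    eyes.read_camera(c)
    for n in('wedge','meter','core','stop','gauge'): print(c,n,[np.round(r['box']).tolist() for r in eyes.spot_in(n,c) if r['conf']>.4])
```

```text
8.75 [ 0.50478372 -0.36414196  0.23308193] [ 0.88980351 -0.84254506 -0.13843823]
top wedge [[248.0, 194.0, 276.0, 242.0]]
top meter [[377.0, 158.0, 407.0, 206.0], [96.0, 221.0, 127.0, 246.0]]
top core [[96.0, 221.0, 125.0, 246.0]]
top stop [[272.0, 153.0, 358.0, 198.0], [142.0, 123.0, 227.0, 148.0]]
top gauge [[295.0, 152.0, 341.0, 200.0], [368.0, 92.0, 404.0, 138.0], [349.0, 272.0, 388.0, 319.0], [379.0, 159.0, 408.0, 208.0]]
side wedge [[269.0, 225.0, 305.0, 241.0]]
side meter [[296.0, 175.0, 332.0, 191.0]]
side core [[198.0, 287.0, 220.0, 326.0]]
side stop [[199.0, 288.0, 218.0, 327.0], [258.0, 188.0, 289.0, 226.0]]
side gauge [[256.0, 195.0, 298.0, 209.0], [362.0, 204.0, 403.0, 225.0], [252.0, 165.0, 288.0, 183.0]]
```

View pics/l.png

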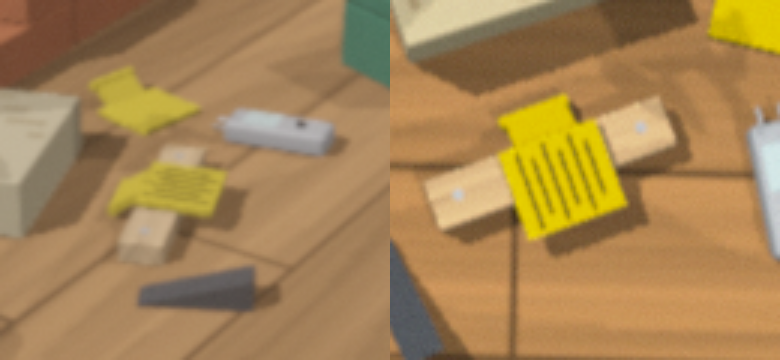

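Picture: the gauge rests level across the stop with its lines up (side about (180,190), top (563,175)). The bystanders haven't moved and the robot is clear. Handing in.

```bash
python3 -c "
from h import *
print(workorder.job_done())"
```

```text
the job is handed in; nothing more can be done
None
```

The gauge is turned over and lies flat across the wooden stop, marked face up. I handed the job in at about 9 s on the robot's clock.

**What I did:** I took the leftmost of the three yellow look-alikes. With the fingers tilted 30° and slightly apart, I pushed its bead about 37 mm until the square end met the stop. I then pushed forward and up in small steps, and it tipped past vertical and dropped over onto the stop.

**Last checks:**
- **Gauge:** both cameras show the black lines up and the tongue hanging beyond the stop.
- **Bystanders:** the wedge, meter, stop and the other two gauges are within 2–3 pixels of where they started. The core showed in its starting spot, but I compared it only by eye. I did not check the brush or the turquoise stop one by one in the last pictures.
- **Robot:** the gripper was clear of everything, about 0.23 m above the bench. Force readings at the end of each move stayed under 3 N.

**What failed or disagreed:**
- The side-camera colour fit of the gauge failed, so its position came from the top camera alone; the slide and contact checks bore it out.
- Once the gauge tipped up, the flat-gauge fit no longer applied, so I followed the tipping by eye.
- In the last pictures the detectors also labelled the core as a meter and as a stop, and the meter as a gauge. The pictures show these labels are wrong.

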